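Lock the charger modules into their rack with the retaining rod

ROBOT

A 7-joint arm with a two-finger parallel gripper is mounted at the origin on the work surface. World frame = base frame: x ahead of the robot, y to its left, z up, the work surface at z = 0. Lengths are in m, angles in rad, forces in N, time in s.
With the tool pointing down it reaches from about 0.4 to 0.85 m from the base axis. Payload 10.4 kg.
Tool frame: the origin (TCP) lies midway between the tips of the shut fingers; the grasp point (between the pads) lies 19 mm behind it; z points along the fingers, y is the line along which they close (so a half turn about z gives the same grasp; the last joint's range is limited). The gripper opens to 87 mm and grips with 3 to 60 N. Pads are 19 mm wide; open, the fingers measure 117 mm over their backs; the gripper's body (75 mm by 190 mm) begins 51 mm behind the grasp point.
Start: joints at [-1.166, 0.332, -0.065, 1.46, 0.022, 1.35, -0.088], TCP at [0.259, 0.569, 0.223] pointing down, gripper open.
Joint ranges: [-2.6, 2.6], [-0.5, 2.12], [-1.47, 1.34], [0.16, 2.42], [-1.27, 4.41], [0.06, 2.06], [-2.6, 2.6]. Speed limits (rad/s): [2.22, 2.22, 2.79, 2.79, 3.14, 3.14, 3.14].

INTERFACE

Orientations are given as a unit quaternion [x, y, z, w].
In Python, from bench import r gives the robot as it stands.
- The arm moves only by the tool arm_command, never from a script. Its arguments are lists of equal length, an entry for each row: "xyz": the shift along the world's x, y, z in m, a list of three; "rot": the turn, a rotation vector about the world's x, y, z in rad, a list of three. In form: {"xyz": [[tx, ty, tz], ...], "rot": [[ax, ay, az], ...]}. A call has 1 to 20 rows; each row is the pose to reach, as a shift and turn from the pose commanded when the call began; what a row does not reach only later rows make up. A row lasts 1/12 s, in which the tool goes at most 41.7 mm and 7.16 degrees, less where a joint would pass 70% of its speed; a pose out of reach is approached as far as the arm can. A call with a gripper value outside its range is refused whole. "grip" is the opening, from 0 (shut) to 1 (fully open), set as the call begins (left out, the last holds). The fingers move at their own pace and stop on an object; "squeeze" is the grip in N (left out, the last holds). Time passes only in rows, so rows that repeat a pose let the fingers close. It gives the time, the measured TCP pose, the force, the opening and the grip force at its end, in the units of the state.
- r.read_state(): the state, without advancing time (a new reading comes with each control period).
- r.camera(name): name is "side" or "top" or "wrist"; returns the picture (400x640x3 uint8, red, green, blue); there is no depth.
- r.camera_model(name): a dict with "fx", "fy", "cx", "cy" (pixels), "T" (4x4, takes a point from camera to world coordinates). Camera axes: x right, y up, looking along -z (the intrinsics and any distortion apply to the point x, -y, -z); pixel columns grow to the right and rows downward; lengths in m; the calibration is good to about 2 mm. A picture is of the moment at which its call begins: read the wrist's pose just before it. camera_model takes no time and is no camera call; for the wrist camera it gives the pose at the moment of the call.
- r.close_job(): hands the job in; it is judged then, once.
Trained networks look in the newest picture that a camera, given by its name, has taken for a name from the list of things; names that differ only in an ending like _2 or _b are one class to them, and where a whole thing is asked for, a point or a joint stands for the part that bears it (a point fixed in the world has none). Each returns a list of dicts, best first, with "conf" (0 to 1); they miss things now and then, are a little off and sometimes report something else, mostly with a low value. They report only what shows in the picture. A call takes as long as a camera call. They do not tell look-alikes from the thing itself.
- r.look_for(label, camera): "at" ([x, y, z] in m, in the coordinates of the camera as it stood for that picture, good to about 4 mm: the middle of the surface that is visible of it).
- r.spot_point(label, camera): "at" ([x, y, z] in m, in the coordinates of the camera as it stood for that picture, good to about 4 mm: a listed point, or the origin of a listed thing).
The state is a dict: "time": time; "joint_positions": joint angles; "joint_vel": joint speeds; "joint_torque": joint torques, N m; "ee_pos": TCP position; "eef_rot": TCP orientation; "ft_force": force on the tool from outside, world axes, zero at the start; "torque": the same for the moment, N m; "width": finger opening in m; "grip_force": force on a finger pad.
Only numpy, scipy, OpenCV 4.12 (cv2) and the standard library are available. Lean on these libraries where they do the work, as an engineer would, in place of code of your own. Each camera call takes 0.05 s, during which the arm holds its last target. There are 200 camera calls.

TASK

Push the three loose charger modules back against the rear stop of the aluminium rack so that their cross holes line up, then slide the steel rod with the yellow knob, nose first, from the end of the rack nearest the rod's blue stand through both end plates and all three modules until its knob sits against the end plate there. The rod's stand leaves only its waist free to grip, so let it rest part-way in the holes and take it again by the knob to push it home; let go at the end and do not push about or knock over the radio, the gas detector or the orange bin.

Things in the scene. Friction and masses are not known exactly. Their poses are not given: they have to be found in the camera images.
- rack: Fixed aluminium rack; an end plate at each end, the modules side by side between them (124 mm, about 7 mm play in all, no dividers). Origin: centre of its underside, on the table; x to its rear, y along the row, z up. Base plate 6 mm thick, x = -76 to +48, y = -70 to +70 mm; the modules stand on it
- rack_stop (a point): Middle of the rear stop's front face, at rack x = +40 mm, so a module pushed fully back has its origin at rack x = 0 and all five holes then lie on one line along y. The stop is a wall 40 mm high over the table, along the whole row
- rack_entry (a point): Centre of the 20 mm hole in the entry-side end plate, on its outer face: rack x = -18, y = -70 mm, 45 mm above the table. The rod goes in here, moving along the rack's +y; it is the end nearest the stand. End plates: 8 mm thick, 70 mm high over the table, x = -40 to +48 mm, a red mark on the top edge over the hole
- rack_exit (a point): Centre of the same hole in the far end plate, on its outer face: rack x = -18, y = +70 mm, 45 mm above the table
- module_a: Loose charger module, yellow label on its black front block, grey radio pocket behind; 80 deep (x), 39 wide (y), 64 mm high, 250 g. Origin: centre of its underside; x to its rear, z up. Front face at x = -40, rear face at x = +40 mm. Starts in the rack, square to it, pulled 12 to 32 mm forward of home, its origin at rack y = about -41 mm
- module_b: Loose charger module, orange label on its black front block, grey radio pocket behind; 80 deep (x), 39 wide (y), 64 mm high, 250 g. Origin: centre of its underside; x to its rear, z up. Front face at x = -40, rear face at x = +40 mm. Starts in the rack, square to it, pulled 12 to 32 mm forward of home, its origin at rack y = about 0 mm
- module_c: Loose charger module, green label on its black front block, grey radio pocket behind; 80 deep (x), 39 wide (y), 64 mm high, 250 g. Origin: centre of its underside; x to its rear, z up. Front face at x = -40, rear face at x = +40 mm. Starts in the rack, square to it, pulled 12 to 32 mm forward of home, its origin at rack y = about 41 mm
- module_a_hole (a point): Centre of the 20 mm hole right through module_a along its y: at x = -18, z = 39 mm of the module, midway through its width. A white line on the module's top (60 mm high there) lies over the hole
- module_b_hole (a point): Centre of the 20 mm hole right through module_b along its y: at x = -18, z = 39 mm of the module, midway through its width. A white line on the module's top (60 mm high there) lies over the hole
- module_c_hole (a point): Centre of the 20 mm hole right through module_c along its y: at x = -18, z = 39 mm of the module, midway through its width. A white line on the module's top (60 mm high there) lies over the hole
- stand: Fixed blue stand holding the rod level along its x. Origin: centre of its underside, on the table. Base 10 mm thick, 62 mm wide. Walled saddles 60 mm high over the table shroud the knob (x = -118 to -60 mm) and the nose (x = 10 to 99 mm); between them the rod's waist is free to be gripped from above. The rod lifts straight up out of them: raise it 40 mm or more
- rod: Rod, 120 g: steel shaft 14 mm in diameter, 165 mm long; yellow knob 26 mm in diameter, 30 mm long. Origin: on the axis where shaft meets knob (the knob's face that comes against the end plate); x along the axis to the nose, knob at x = 0 to -30. Centre of mass at x = 75 mm. Starts in the stand, origin at stand x = -75 mm, axis 40 mm above the table; the free waist is x = 15 to 85 mm
- rod_nose (a point): Tip of the rod's tapered nose (taper 12 mm long, from 14 to 7 mm in diameter), 165 mm from the rod's origin. With the rod home the origin is at rack y = -70 and the nose at rack y = +95 mm
- radio: Bystander: black handheld radio standing upright, 34 x 56 x 155 mm with its aerial. Origin: centre of its underside
- detector: Bystander: yellow gas detector lying on its back, 105 x 56 x 30 mm. Origin: centre of its underside
- bin: Bystander: orange open plastic bin, 140 x 180 x 80 mm. Origin: centre of its underside
There are look-alikes about, which are no part of the job. Leave any pink or purple look-alike of the module_b alone.

How it is judged:
By the outcome, as a careful person would: the job done as asked, in the order asked, and still so for the second after the job is handed in, with the robot touching nothing.
It also fails if it takes over 72 s, if anything falls off the work surface, if the arm or the gripper's body presses on something with over 40 N, if the wrist force passes 120 N, or if a joint passes its speed limit or range.

## Working session

There is one attempt and no reset: what is moved stays moved. The work goes in short steps, Python scripts to look and compute and a tool call to move; the robot and the scene stay as the last step left them, time stands still between calls to the robot, and variables do not carry over. Pictures are saved under pics/ and viewed, at most 10 in all, crops included, and the job is handed in when it is done.

Besides the shell and the picture viewer there is one more tool, called as name(argument=value, ...), one argument or row to a line, values as JSON. arm_command: Moves the arm, as the interface text tells. Its arguments: {"type":"object","properties":{"xyz":{"type":"array"},"rot":{"type":"array"},"grip":{"type":"number"},"squeeze":{"type":"number"}},"required":["xyz","rot"]}

```bash
mkdir -p pics; ls
cat > h.py <<'E'
import numpy as np, cv2
from bench import r
def snap(n,f=None):
    im=r.camera(n)
    if f: cv2.imwrite('pics/'+f,im[:,:,::-1])
    return im
def w(T,p): return (np.array(T)@np.r_[p,1])[:3]
def pix(m,P):
    q=np.linalg.inv(np.array(m['T']))@np.r_[P,1]
    return np.array([m['cx']+m['fx']*q[0]/-q[2], m['cy']-m['fy']*q[1]/-q[2]])
def ray(m,u,v):
    T=np.array(m['T']); d=T[:3,:3]@np.array([(u-m['cx'])/m['fx'],-(v-m['cy'])/m['fy'],-1]); return T[:3,3],d
def atz(m,u,v,z):
    o,d=ray(m,u,v); return o+d*(z-o[2])/d[2]
E
python3 - <<'E'
from h import *
s=r.read_state(); print({k:np.round(v,3).tolist() for k,v in s.items()})
a=snap('top','top1.png'); b=snap('side','side1.png')
for c in('top','side'):
    m=r.camera_model(c); print(c,[round(m[k],1) for k in('fx','fy','cx','cy')],[k for k in m],np.round(m['T'],3).tolist())
    for f,ls in((r.spot_point,['rack','rack_entry','rack_exit','rack_stop','module_a','stand','rod','rod_nose','radio','detector','bin']),):
        for l in ls:
            for d in f(l,c)[:6]:
                P=w(m['T'],d['at']); print(c,l,round(d['conf'],2),P.round(3),pix(m,P).round())
E
```

```text
pics
{'time': 0.0, 'joint_positions': [-1.166, 0.333, -0.065, 1.461, 0.022, 1.35, -0.088], 'joint_vel': [-0.001, 0.003, 0.0, -0.0, 0.001, 0.002, -0.0], 'joint_torque': [-0.0, -62.328, 0.025, -38.989, -0.061, 0.04, 0.0], 'ee_pos': [0.259, 0.568, 0.222], 'eef_rot': [0.212, 0.977, -0.001, -0.0], 'ft_force': [0.531, -0.148, 0.756], 'torque': [0.026, 0.02, 0.006], 'grip_force': 0.0, 'width': 0.087}
top [364.8, 364.8, 318.3, 196.5] ['fx', 'fy', 'cx', 'cy', 'T'] [[-0.01, 0.987, -0.158, 0.41], [-1.0, -0.014, -0.025, -0.02], [-0.026, 0.158, 0.987, 1.092], [0.0, 0.0, 0.0, 1.0]]
top rack 0.38 [0.58  0.053 0.045] [302. 196.]
top rack_entry 0.64 [0.605 0.022 0.042] [313. 188.]
top rack_entry 0.15 [0.659 0.09  0.023] [291. 171.]
top rack_exit 0.95 [0.609 0.164 0.049] [264. 187.]
top rack_exit 0.54 [ 0.623  0.092 -0.   ] [290. 185.]
top rack_exit 0.34 [0.592 0.057 0.005] [302. 194.]
top rack_stop 0.86 [0.659 0.093 0.021] [290. 172.]
top module_a 0.9 [ 0.731  0.214 -0.004] [252. 151.]
top module_a 0.76 [0.609 0.138 0.005] [275. 189.]
top module_a 0.66 [ 0.459 -0.015 -0.004] [326. 238.]
top module_a 
[... 997 characters left out ...]
[ 0.727  0.221 -0.   ] [311. 166.]
side module_a 0.77 [ 0.77   0.038 -0.001] [355. 187.]
side module_a 0.75 [ 0.461 -0.01  -0.001] [291. 239.]
side module_a 0.62 [0.595 0.06  0.004] [311. 206.]
side module_a 0.6 [0.456 0.151 0.001] [260. 211.]
side module_a 0.57 [0.603 0.136 0.007] [298. 192.]
side stand 0.81 [ 0.483 -0.387 -0.005] [385. 319.]
side rod 0.65 [ 0.409 -0.399  0.039] [370. 330.]
side rod_nose 0.96 [ 0.566 -0.364  0.039] [403. 286.]
side rod_nose 0.36 [0.619 0.094 0.002] [310. 197.]
side rod_nose 0.28 [0.657 0.41  0.003] [264. 148.]
side radio 0.64 [ 0.392  0.383 -0.002] [206. 183.]
side detector 0.95 [ 0.778 -0.152 -0.001] [397. 216.]
side bin 0.9 [0.654 0.41  0.002] [264. 149.]
```

Run:
```python
import cv2
a=cv2.imread('pics/top1.png');cv2.imwrite('pics/top1c.png',cv2.resize(a[90:310,160:500],None,fx=2.3,fy=2.3,interpolation=cv2.INTER_CUBIC))
```

```text
(no output)
```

View pics/top1c.png

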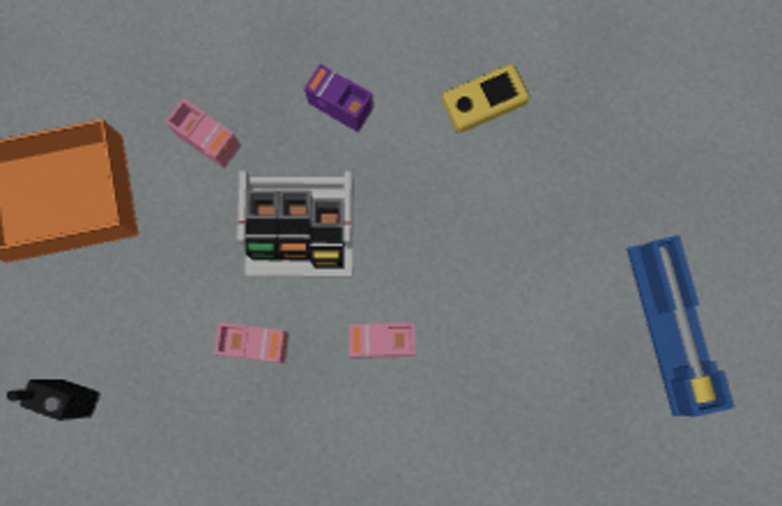

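View pics/side1.png

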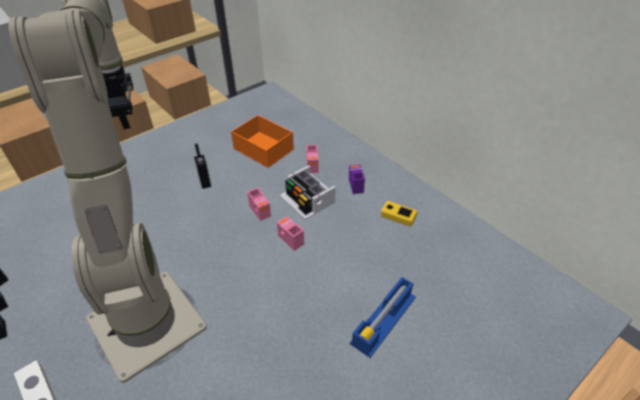

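The crop shows the rack at full-image pixel (290,188), with yellow, orange and green modules between its plates. The blue stand with the rod is at (455,230), knob nearest the robot.

Things that could be taken for a module: pink at (269,238), (326,238) and (249,147), and purple at (307,132), all outside the rack. The real ones are the three between the plates, at (275,189), (291,190) and (302,194). There is only one rod. I'll check the choice close up with the wrist camera.

arm_command(
  xyz=[
    [0,0,0.04],
    [0,0,0.08],
    [0.3,-0.478,0.1],
    [0.3,-0.478,0.1],
    [0.3,-0.478,0.1],
    [0.3,-0.478,0.1],
    [0.3,-0.478,0.1],
    [0.3,-0.478,0.1],
    [0.3,-0.478,0.1],
    [0.3,-0.478,0.1],
    [0.3,-0.478,0.1],
    [0.3,-0.478,0.1],
    [0.3,-0.478,0.1],
    [0.3,-0.478,0.1],
    [0.3,-0.478,0.1],
    [0.3,-0.478,0.1],
    [0.3,-0.478,0.1],
    [0.3,-0.478,0.1],
    [0.3,-0.478,0.1],
    [0.3,-0.478,0.1],
  ],
  rot=[
    [0,0,0],
    [0,0,0],
    [0,0,-1.143],
    [0,0,-1.143],
    [0,0,-1.143],
    [0,0,-1.143],
    [0,0,-1.143],
    [0,0,-1.143],
    [0,0,-1.143],
    [0,0,-1.143],
    [0,0,-1.143],
    [0,0,-1.143],
    [0,0,-1.143],
    [0,0,-1.143],
    [0,0,-1.143],
    [0,0,-1.143],
    [0,0,-1.143],
    [0,0,-1.143],
    [0,0,-1.143],
    [0,0,-1.143],
  ],
  grip=0,
)

```text
time: 2.87
ee_pos: [0.5588, 0.0922, 0.3225]
eef_rot: [0.706, 0.708, 0.0, -0.0]
ft_force: [-0.2, 0.3, -0.3]
width: 0.0001
grip_force: 0.0
```

```bash
cat > look.py <<'E'
from h import *
import sys
def go(f,labels):
    s=r.read_state(); print(s['time'],s['ee_pos'],s['eef_rot'],s['width'],np.round(s['ft_force'],1))
    m=r.camera_model('wrist'); snap('wrist',f); np.savez('pics/'+f[:-4],**m)
    for l in labels:
        for d in r.spot_point(l,'wrist')[:4]:
            P=w(m['T'],d['at']); print(l,round(d['conf'],2),P.round(3),pix(m,P).round())
go(sys.argv[1],sys.argv[2:])
E
python3 look.py w1.png rack rack_entry rack_exit rack_stop module_a module_a_hole; python3 -c "
import numpy as np;d=np.load('pics/w1.npz');print({k:d[k].round(3).tolist() for k in d})"
```

```text
2.8667 [0.55881215 0.09218082 0.32254125] [ 7.06331614e-01  7.07881038e-01  1.27589389e-04 -2.65255962e-04] 8.416826209317802e-05 [-0.2  0.3 -0.3]
rack_entry 0.79 [0.605 0.019 0.046] [350. 217.]
rack_exit 0.68 [0.606 0.166 0.044] [353.  99.]
rack_exit 0.55 [0.596 0.052 0.004] [341. 185.]
rack_stop 0.66 [0.604 0.165 0.044] [352. 100.]
rack_stop 0.63 [0.661 0.091 0.029] [394. 160.]
rack_stop 0.48 [0.591 0.097 0.046] [341. 158.]
module_a 0.87 [0.606 0.091 0.008] [349. 157.]
module_a 0.8 [0.458 0.152 0.005] [237. 110.]
module_a 0.69 [0.737 0.214 0.001] [455.  60.]
module_a 0.67 [0.597 0.052 0.006] [342. 186.]
module_a_hole 0.95 [0.579 0.056 0.041] [330. 189.]
{'fx': 359.292, 'fy': 359.292, 'cx': 314.907, 'cy': 198.803, 'T': [[1.0, -0.001, -0.0, 0.56], [0.001, 0.964, 0.265, 0.165], [-0.0, -0.265, 0.964, 0.487], [0.0, 0.0, 0.0, 1.0]]}
```

View pics/w1.png

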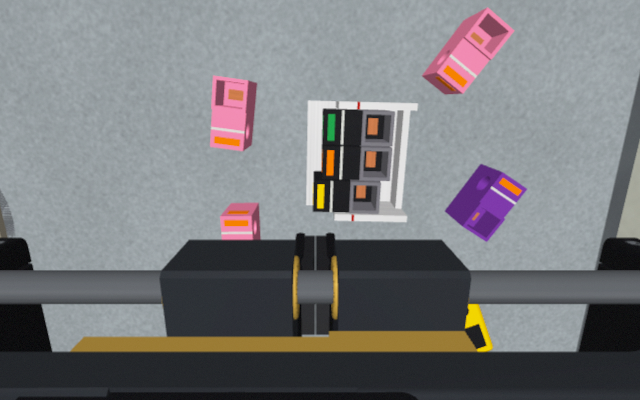

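Close view: the rack is square to the image, with its far red mark at about (358,105) and near mark at about (352,217). The yellow, orange and green modules in the rack are the ones to use. The pink and purple ones are outside it.

```bash
cat > meas.py <<'E'
from h import *
import sys
def marks(f,box):
    im=cv2.imread('pics/'+f+'.png'); m=dict(np.load('pics/'+f+'.npz')); u0,v0,u1,v1=box
    c=im[v0:v1,u0:u1].astype(int); b,g,rr=c[...,0],c[...,1],c[...,2]
    msk={'red':((rr>120)&(g<70)&(b<70),.07)}
    hsv=cv2.cvtColor(im[v0:v1,u0:u1],cv2.COLOR_BGR2HSV); H,S,V=hsv[...,0],hsv[...,1],hsv[...,2]
    for n,h0,h1 in(('green',45,85),('orange',8,17),('yellow',24,34)): msk[n]=((H>=h0)&(H<=h1)&(S>200)&(V>90),.07)
    for n,(k,z) in msk.items():
        nn,_,st,ce=cv2.connectedComponentsWithStats(k.astype(np.uint8))
        for i in range(1,nn):
            if st[i,4]>=4: u,v=ce[i]+[u0,v0]; print(n,st[i,4],(u.round(1),v.round(1)),atz(m,u,v,z)[:2].round(4))
if __name__=='__main__': marks(sys.argv[1],list(map(int,sys.argv[2:6])))
E
python3 - <<'E'
from h import *
np.savez('pics/top1',**r.camera_model('top'));np.savez('pics/side1',**r.camera_model('side'))
E
python3 meas.py w1 300 90 425 235; python3 meas.py top1 255 160 320 215; python3 meas.py side1 280 165 340 220
python3 - <<'E'
import cv2
a=cv2.imread('pics/w1.png');cv2.imwrite('pics/w1c.png',cv2.resize(a[90:235,295:425],None,fx=4,fy=4,interpolation=cv2.INTER_CUBIC))
E
```

```text
red 7 (np.float64(358.1), np.float64(105.4)) [0.6083 0.1592]
red 6 (np.float64(326.0), np.float64(160.5)) [0.5728 0.0969]
red 4 (np.float64(322.0), np.float64(164.5)) [0.5682 0.0921]
red 6 (np.float64(352.2), np.float64(217.7)) [0.6055 0.0266]
green 119 (np.float64(330.9), np.float64(128.2)) [0.578 0.134]
orange 195 (np.float64(329.8), np.float64(162.8)) [0.5773 0.0942]
yellow 186 (np.float64(320.2), np.float64(195.6)) [0.5663 0.0544]
orange 12 (np.float64(297.8), np.float64(188.7)) [0.5702 0.0927]
orange 9 (np.float64(295.3), np.float64(193.0)) [0.5521 0.0817]
```

View pics/w1c.png

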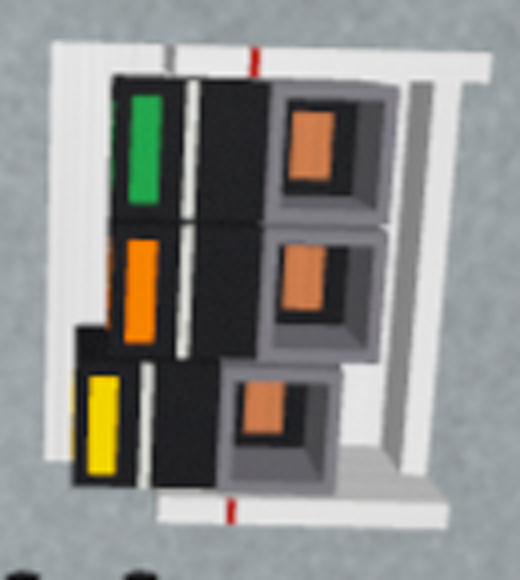

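arm_command(
  xyz=[
    [-0.029,0.042,-0.03],
    [-0.029,0.042,-0.07],
    [-0.029,0.042,-0.11],
    [-0.029,0.042,-0.15],
    [-0.029,0.042,-0.19],
    [-0.029,0.042,-0.23],
    [-0.029,0.042,-0.265],
    [-0.029,0.042,-0.292],
    [-0.029,0.042,-0.292],
    [-0.021,0.042,-0.292],
    [-0.013,0.042,-0.292],
    [-0.007,0.042,-0.292],
    [-0.001,0.042,-0.292],
    [0.003,0.042,-0.292],
    [0.006,0.042,-0.292],
    [0.009,0.042,-0.292],
    [0.009,0.042,-0.292],
  ],
  rot=[
    [0,0,-0.023],
    [0,0,-0.023],
    [0,0,-0.023],
    [0,0,-0.023],
    [0,0,-0.023],
    [0,0,-0.023],
    [0,0,-0.023],
    [0,0,-0.023],
    [0,0,-0.023],
    [0,0,-0.023],
    [0,0,-0.023],
    [0,0,-0.023],
    [0,0,-0.023],
    [0,0,-0.023],
    [0,0,-0.023],
    [0,0,-0.023],
    [0,0,-0.023],
  ],
  grip=0,
)

```text
time: 4.63
ee_pos: [0.5696, 0.1332, 0.0324]
eef_rot: [0.715, 0.699, 0.001, 0.0]
ft_force: [-4.2, 0.5, 4.1]
width: 0.0002
grip_force: 1.9
```

arm_command(
  xyz=[
    [0.001,0,0],
    [0.002,0,0],
    [0.003,0,0],
    [0.003,0,0],
  ],
  rot=[
    [0,0,0],
    [0,0,0],
    [0,0,0],
    [0,0,0],
  ],
)

```text
time: 4.97
ee_pos: [0.5719, 0.1332, 0.0323]
eef_rot: [0.715, 0.699, 0.001, -0.0]
ft_force: [-6.6, 0.7, 8.2]
width: 0.0003
grip_force: 4.0
```

arm_command(
  xyz=[
    [0.001,0,0],
    [0.002,0,0],
    [0.003,0,0],
    [0.003,0,0],
  ],
  rot=[
    [0,0,0],
    [0,0,0],
    [0,0,0],
    [0,0,0],
  ],
)

```text
time: 5.3
ee_pos: [0.5728, 0.1333, 0.0322]
eef_rot: [0.715, 0.699, -0.001, -0.002]
ft_force: [-18.8, -0.7, 18.5]
width: 0.0005
grip_force: 10.8
```

```bash
python3 look.py w2.png rack_entry module_a_hole module_a; python3 -c "
import cv2
a=cv2.imread('pics/w2.png');cv2.imwrite('pics/w2c.png',cv2.resize(a[0:300,200:560],None,fx=2,fy=2))"
```

```text
5.3 [0.57279417 0.13327365 0.03218691] [ 0.71503335  0.69908736 -0.00103685 -0.00175985] 0.0005470620439578477 [-18.8  -0.7  18.5]
module_a 0.79 [0.736 0.216 0.   ] [626.  72.]
module_a 0.76 [0.459 0.152 0.005] [109. 205.]
```

View pics/w2c.png

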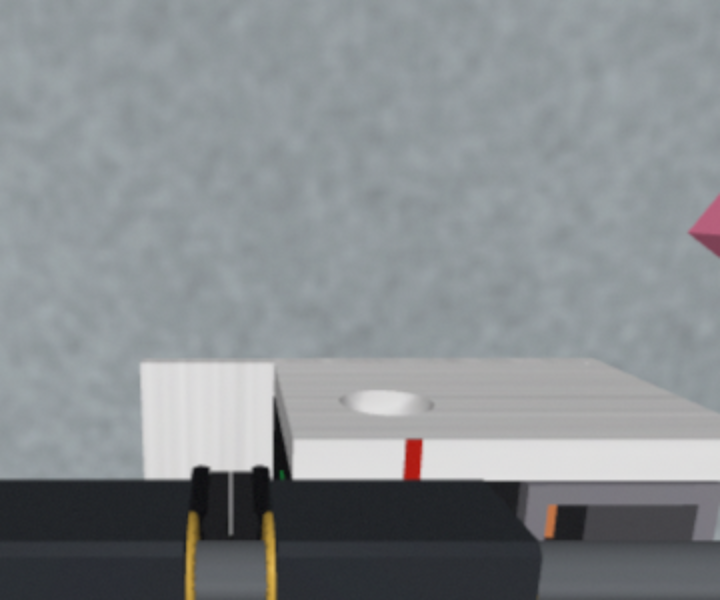

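arm_command(
  xyz=[
    [-0.02,0,0],
    [-0.04,0,0],
    [-0.04,-0.041,0],
    [-0.04,-0.041,0],
    [-0.03,-0.041,0],
    [-0.022,-0.041,0],
    [-0.016,-0.041,0],
    [-0.011,-0.041,0],
    [-0.007,-0.041,0],
    [-0.004,-0.041,0],
    [-0.002,-0.041,0],
    [-0.001,-0.041,0],
    [0,-0.041,0],
    [0,-0.041,0],
  ],
  rot=[
    [0,0,0],
    [0,0,0],
    [0,0,0],
    [0,0,0],
    [0,0,0],
    [0,0,0],
    [0,0,0],
    [0,0,0],
    [0,0,0],
    [0,0,0],
    [0,0,0],
    [0,0,0],
    [0,0,0],
    [0,0,0],
  ],
)

```text
time: 6.67
ee_pos: [0.5717, 0.0922, 0.0313]
eef_rot: [0.715, 0.699, -0.002, -0.003]
ft_force: [-23.0, -1.6, 22.7]
width: 0.0004
grip_force: 13.4
```

arm_command(
  xyz=[
    [-0.02,0,0],
    [-0.045,0,0],
    [-0.045,-0.04,0],
    [-0.045,-0.04,0],
    [-0.035,-0.04,0],
    [-0.028,-0.04,0],
    [-0.021,-0.04,0],
    [-0.015,-0.04,0],
    [-0.01,-0.04,0],
    [-0.006,-0.04,0],
    [-0.004,-0.04,0],
    [-0.002,-0.04,0],
    [-0.001,-0.04,0],
    [-0.001,-0.04,0],
  ],
  rot=[
    [0,0,0],
    [0,0,0],
    [0,0,0],
    [0,0,0],
    [0,0,0],
    [0,0,0],
    [0,0,0],
    [0,0,0],
    [0,0,0],
    [0,0,0],
    [0,0,0],
    [0,0,0],
    [0,0,0],
    [0,0,0],
  ],
)

```text
time: 7.83
ee_pos: [0.5708, 0.0523, 0.0308]
eef_rot: [0.715, 0.699, -0.002, -0.003]
ft_force: [-22.3, -0.5, 21.5]
width: 0.0004
grip_force: 13.2
```

arm_command(
  xyz=[
    [-0.02,0,0],
    [-0.035,0,0],
    [-0.035,0,0.04],
    [-0.035,0,0.08],
    [-0.01,0,0.12],
    [0.015,0,0.16],
    [0.025,0,0.2],
    [0.025,0,0.23],
    [0.025,0,0.23],
    [0.025,0,0.23],
  ],
  rot=[
    [0,0,0],
    [0,0,0],
    [0,0,0],
    [0,0,0],
    [0,0,0],
    [0,0,0],
    [0,0,0],
    [0,0,0],
    [0,0,0],
    [0,0,0],
  ],
)

```text
time: 8.67
ee_pos: [0.6002, 0.0521, 0.2629]
eef_rot: [0.715, 0.699, 0.002, 0.001]
ft_force: [0.1, 0.2, -1.1]
width: 0.0005
grip_force: 0.0
```

```bash
python3 look.py w3.png rack_entry rack_exit module_a_hole; python3 meas.py w3 200 0 460 300; python3 -c "
import cv2
a=cv2.imread('pics/w3.png');cv2.imwrite('pics/w3c.png',cv2.resize(a[0:260,220:460],None,fx=2.3,fy=2.3,interpolation=2))"
```

```text
8.6667 [0.60019817 0.05211703 0.26292328] [0.71503298 0.69908665 0.0018847  0.00146473] 0.0004568031190072383 [ 0.1  0.2 -1.1]
rack_entry 0.93 [0.602 0.02  0.043] [315. 198.]
rack_entry 0.71 [0.662 0.091 0.026] [368. 130.]
rack_exit 0.55 [0.608 0.169 0.042] [318.  54.]
module_a_hole 0.68 [0.604 0.056 0.043] [316. 166.]
red 73 (np.float64(423.4), np.float64(35.9)) [0.7049 0.1793]
red 16 (np.float64(318.5), np.float64(61.5)) [0.6081 0.1595]
red 12 (np.float64(318.5), np.float64(198.5)) [0.6053 0.027 ]
green 6 (np.float64(306.5), np.float64(84.0)) [0.5963 0.1398]
green 4 (np.float64(303.2), np.float64(84.5)) [0.5932 0.1394]
green 22 (np.float64(305.1), np.float64(91.5)) [0.5948 0.133 ]
green 20 (np.float64(304.6), np.float64(102.6)) [0.594  0.1228]
orange 265 (np.float64(434.3), np.float64(23.0)) [0.7142 0.19  ]
orange 94 (np.float64(423.4), np.float64(34.8)) [0.7049 0.1803]
orange 280 (np.float64(305.1), np.float64(131.1)) [0.5936 0.0958]
yellow 251 (np.float64(305.7), np.float64(171.9)) [0.593  0.0552]
```

View pics/w3c.png

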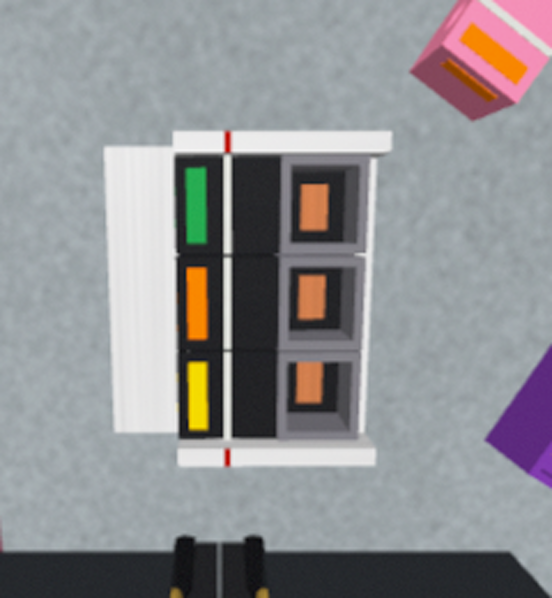

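All three white lines now lie on the line of the red marks, which are at crop (227,142) and (227,457), so the modules are home. Next I go to the rod.

arm_command(
  xyz=[
    [-0.175,-0.448,0],
    [-0.175,-0.448,0],
    [-0.175,-0.448,0],
    [-0.175,-0.448,0],
    [-0.175,-0.448,0],
    [-0.175,-0.448,0],
    [-0.175,-0.448,0],
    [-0.175,-0.448,0],
    [-0.175,-0.448,0],
    [-0.175,-0.448,0],
    [-0.175,-0.448,0],
    [-0.175,-0.448,0],
    [-0.175,-0.448,0],
    [-0.175,-0.448,0],
    [-0.175,-0.448,0],
    [-0.175,-0.448,0],
    [-0.175,-0.448,0],
  ],
  rot=[
    [0,0,-1.333],
    [0,0,-1.333],
    [0,0,-1.333],
    [0,0,-1.333],
    [0,0,-1.333],
    [0,0,-1.333],
    [0,0,-1.333],
    [0,0,-1.333],
    [0,0,-1.333],
    [0,0,-1.333],
    [0,0,-1.333],
    [0,0,-1.333],
    [0,0,-1.333],
    [0,0,-1.333],
    [0,0,-1.333],
    [0,0,-1.333],
    [0,0,-1.333],
  ],
)

```text
time: 10.28
ee_pos: [0.4242, -0.3949, 0.2603]
eef_rot: [0.994, 0.108, 0.0, -0.0]
ft_force: [0.2, 0.2, 0.7]
width: 0.0004
grip_force: 0.0
```

```bash
python3 look.py w4.png stand rod rod_nose
python3 - <<'E'
from h import *
m=r.camera_model('wrist'); print('tcp pix',pix(m,r.read_state()['ee_pos']))
E
```

```text
10.2833 [ 0.42420248 -0.39493467  0.26031871] [ 9.94104339e-01  1.08427215e-01  6.07730370e-05 -3.14114418e-04] 0.00044848060558043163 [0.2 0.2 0.7]
stand 0.67 [ 0.483 -0.388  0.004] [321. 113.]
rod 0.67 [ 0.413 -0.405  0.038] [322. 182.]
rod_nose 0.62 [ 0.579 -0.37   0.044] [325.  11.]
tcp pix [315.01287187 254.36299903]
```

View pics/w4.png

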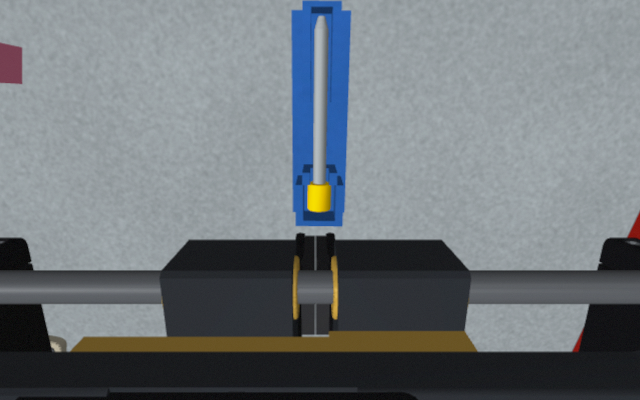

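The wrist view shows the rod in the blue stand. The knob's face is at (319,184), the nose at (321,17), and the waist between the saddles is free.

Run:
```python
from h import *
im=cv2.imread('pics/w4.png'); m=dict(np.load('pics/w4.npz'))
hsv=cv2.cvtColor(im,cv2.COLOR_BGR2HSV)
k=(hsv[...,1]<60)&(hsv[...,2]>90); k[:, :308]=0;k[:,334:]=0
P=[]
for v in range(30,175,8):
    u=np.where(k[v])[0]
    if len(u): print(v,u.min(),u.max(),end=' | '); P.append(atz(m,u.mean(),v,.042))
P=np.array(P); c=np.polyfit(P[:,0],P[:,1],1); print('\naxis slope,yaw',c,np.arctan(c[0]))
y=(hsv[...,0]>22)&(hsv[...,0]<34)&(hsv[...,1]>150); y[:150]=0;y[230:]=0;y[:,:300]=0;y[:,340:]=0
vv,uu=np.where(y); print('knob',uu.min(),uu.max(),vv.min(),vv.max())
print('knob top face edge z~.05',atz(m,uu.mean(),vv.min(),.053),'axis y there')
for x in(.41,.445,.57): print(x,np.polyval(c,x))
for n in('top1','side1'):
    mm=dict(np.load('pics/'+n+'.npz'))
    im2=cv2.imread('pics/'+n+'.png');h=cv2.cvtColor(im2,cv2.COLOR_BGR2HSV)
    y=(h[...,0]>20)&(h[...,0]<34)&(h[...,1]>150); b=(445,480,240,270) if n=='top1' else(355,385,318,342)
    q=np.zeros_like(y);q[b[2]:b[3],b[0]:b[1]]=y[b[2]:b[3],b[0]:b[1]]; vv,uu=np.where(q); print(n,uu.mean(),vv.mean(),len(uu),atz(mm,uu.mean(),vv.mean(),.045))
```

```text
30 315 327 | 38 314 327 | 46 314 327 | 54 314 327 | 62 314 327 | 70 314 326 | 78 314 326 | 86 314 326 | 94 314 326 | 102 314 326 | 110 314 326 | 118 314 326 | 126 314 325 | 134 314 325 | 142 314 325 | 150 314 325 | 158 313 325 | 166 313 325 | 174 313 324 | 
axis slope,yaw [ 0.20953891 -0.48792619] 0.20655053386919453
knob 308 330 182 211
knob top face edge z~.05 [ 0.41506819 -0.40070258  0.053     ] axis y there
0.41 -0.40201523468276573
0.445 -0.3946813730020305
0.57 -0.3684890098565474
top1 468.5 260.0 4 [ 0.39202797 -0.41241783  0.045     ]
side1 366.8152173913044 332.45652173913044 92 [ 0.39545101 -0.40225103  0.045     ]
```

arm_command(
  xyz=[
    [0.024,0.001,-0.03],
    [0.024,0.001,-0.07],
    [0.024,0.001,-0.11],
    [0.024,0.001,-0.14],
    [0.024,0.001,-0.17],
    [0.024,0.001,-0.2],
    [0.024,0.001,-0.22],
    [0.024,0.001,-0.238],
    [0.024,0.001,-0.238],
    [0.024,0.001,-0.238],
  ],
  rot=[
    [0,0,-0.01],
    [0,0,-0.01],
    [0,0,-0.01],
    [0,0,-0.01],
    [0,0,-0.01],
    [0,0,-0.01],
    [0,0,-0.01],
    [0,0,-0.01],
    [0,0,-0.01],
    [0,0,-0.01],
  ],
  grip=0.6,
)

```text
time: 11.32
ee_pos: [0.447, -0.395, 0.0223]
eef_rot: [0.995, 0.102, -0.001, -0.0]
ft_force: [0.1, -0.4, 0.9]
width: 0.0505
grip_force: 0.0
```

arm_command(
  xyz=[
    [0,0,0],
    [0,0,0],
    [0,0,0],
    [0,0,0],
    [0,0,0],
    [0,0,0],
  ],
  rot=[
    [0,0,0],
    [0,0,0],
    [0,0,0],
    [0,0,0],
    [0,0,0],
    [0,0,0],
  ],
  grip=0,
  squeeze=50,
)

```text
time: 11.82
ee_pos: [0.4475, -0.3953, 0.0229]
eef_rot: [0.995, 0.102, 0.0, 0.0]
ft_force: [0.5, -0.4, 0.4]
width: 0.0198
grip_force: 0.0
```

arm_command(
  xyz=[
    [0,0,0],
    [0,0,0],
    [0,0,0],
    [0,0,0],
  ],
  rot=[
    [0,0,0],
    [0,0,0],
    [0,0,0],
    [0,0,0],
  ],
)

```text
time: 12.15
ee_pos: [0.4474, -0.3953, 0.0227]
eef_rot: [0.995, 0.102, 0.0, 0.0]
ft_force: [-0.2, 1.1, 1.9]
width: 0.0125
grip_force: 50.0
```

arm_command(
  xyz=[
    [0,0,0.005],
    [0,0,0.015],
    [0,0,0.03],
    [0,0,0.06],
    [0,0,0.1],
    [0,0,0.13],
    [0,0,0.13],
  ],
  rot=[
    [0,0,0],
    [0,0,0],
    [0,0,0],
    [0,0,0],
    [0,0,0],
    [0,0,0],
    [0,0,0],
  ],
)

```text
time: 12.73
ee_pos: [0.4491, -0.398, 0.1596]
eef_rot: [0.995, 0.102, 0.004, 0.003]
ft_force: [0.5, -1.6, -0.4]
width: 0.0127
grip_force: 50.0
```

arm_command(
  xyz=[
    [0.156,0.23,0],
    [0.156,0.23,0],
    [0.156,0.23,0],
    [0.156,0.23,0],
    [0.156,0.23,0],
    [0.156,0.23,0],
    [0.156,0.23,0],
    [0.156,0.23,0],
    [0.156,0.23,0],
    [0.156,0.23,0],
    [0.156,0.23,0],
    [0.156,0.23,0],
    [0.156,0.23,0],
    [0.156,0.23,0],
    [0.156,0.23,0],
  ],
  rot=[
    [0,0,1.345],
    [0,0,1.345],
    [0,0,1.345],
    [0,0,1.345],
    [0,0,1.345],
    [0,0,1.345],
    [0,0,1.345],
    [0,0,1.345],
    [0,0,1.345],
    [0,0,1.345],
    [0,0,1.345],
    [0,0,1.345],
    [0,0,1.345],
    [0,0,1.345],
    [0,0,1.345],
  ],
)

```text
time: 13.98
ee_pos: [0.6032, -0.1653, 0.1526]
eef_rot: [0.715, 0.699, -0.0, 0.0]
ft_force: [-0.1, -0.2, -1.5]
width: 0.0125
grip_force: 50.0
```

```bash
python3 look.py w5.png rod rod_nose rack_entry
python3 - <<'E'
from h import *
m=r.camera_model('wrist'); print('tcp pix',pix(m,r.read_state()['ee_pos']))
m=r.camera_model('side');snap('side','s5.png')
for l in('rod','rod_nose','rack_entry'):
    for d in r.spot_point(l,'side')[:3]: print('side',l,d['conf'],w(m['T'],d['at']).round(3))
E
python3 meas.py w5 200 0 460 300
```

```text
13.9833 [ 0.60322232 -0.16534854  0.15260141] [ 7.15367053e-01  6.98748866e-01 -2.48670445e-05  3.67612632e-05] 0.012454550889779882 [-0.1 -0.2 -1.5]
rod 0.57 [ 0.603 -0.204  0.172] [314. 345.]
tcp pix [312.66445087 252.57299161]
side rod 0.44 [ 0.6   -0.202  0.169]
side rod 0.35 [ 0.652  0.409 -0.003]
side rack_entry 0.84 [0.602 0.027 0.047]
side rack_entry 0.23 [ 0.601 -0.198  0.17 ]
```

View pics/w5.png

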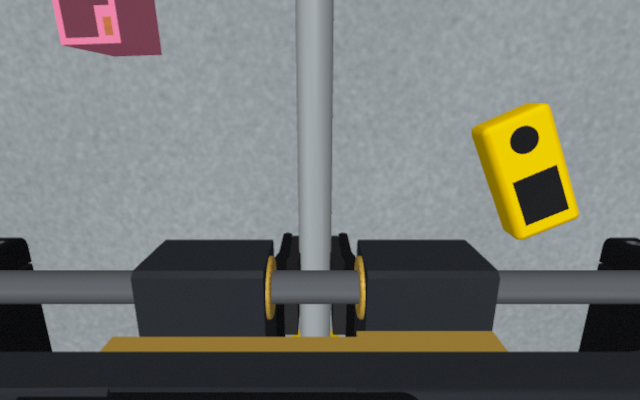

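The rod is held level with the nose beyond the top edge and its centre line at u≈314.5. I'll check its pitch and yaw from the shaft edges.

Run:
```python
from h import *
from scipy.optimize import least_squares
im=cv2.imread('pics/w5.png'); m=dict(np.load('pics/w5.npz')); g=cv2.GaussianBlur(im,(1,5),0).astype(float)
hsv=cv2.cvtColor(im,cv2.COLOR_BGR2HSV).astype(float)
gr=cv2.cvtColor(im,cv2.COLOR_BGR2GRAY).astype(float)
gr=cv2.blur(gr,(1,9)); E=[]
for v in range(6,225,12):
    d=np.abs(np.diff(gr[v])); l=285+np.argmax(d[285:306]); q=322+np.argmax(d[322:345]); 
    print(v,l+.5,q+.5,end=' | '); E.append((v,l+1.,q+1.))
# model: cylinder r=7mm, axis through P=(x0,-.1,z0), dir (a,1,b)
def res(p):
    x0,z0,a,b=p; out=[]
    A=np.array([x0,-.127,z0]); D=np.array([a,1,b]);D/=np.linalg.norm(D)
    for v,l,q in E:
        for u,s in((l,-1),(q,1)):
            o,d=ray(m,u,v); n=np.cross(d,D);n/=np.linalg.norm(n)
            out.append((abs((A-o)@n)-.007)*1e3 if False else ((A-o)@n*np.sign(n[0])+s*.007)*1e3)
    return out
f=least_squares(res,[.603,.172,0,0],loss='soft_l1',x_scale=[.01,.01,.01,.01]); print('\n',f.x,np.abs(f.fun).max(),np.abs(f.fun).mean())
```

```text
6 294.5 333.5 | 18 294.5 333.5 | 30 294.5 332.5 | 42 294.5 332.5 | 54 295.5 332.5 | 66 295.5 332.5 | 78 295.5 332.5 | 90 295.5 332.5 | 102 296.5 332.5 | 114 296.5 332.5 | 126 296.5 331.5 | 138 296.5 331.5 | 150 296.5 331.5 | 162 296.5 331.5 | 174 296.5 331.5 | 186 297.5 331.5 | 198 297.5 331.5 | 210 297.5 331.5 | 222 297.5 330.5 | 
 [ 0.60520456  0.1735434   0.02214269 -0.00513344] 0.2335989886510636 0.10036240615178409
```

arm_command(
  xyz=[
    [-0.003,0,-0.04],
    [-0.003,0,-0.08],
    [-0.003,0,-0.11],
    [-0.003,0,-0.126],
    [-0.003,0.01,-0.126],
    [-0.002,0.03,-0.126],
    [-0.002,0.045,-0.126],
    [-0.002,0.055,-0.126],
    [-0.002,0.065,-0.126],
    [-0.001,0.075,-0.126],
    [-0.001,0.083,-0.126],
    [-0.001,0.083,-0.126],
  ],
  rot=[
    [0,0,0],
    [0,0,0],
    [0,0,0],
    [0,0,0],
    [0,0,0],
    [0,0,0],
    [0,0,0],
    [0,0,0],
    [0,0,0],
    [0,0,0],
    [0,0,0],
    [0,0,0],
  ],
)

```text
time: 15.38
ee_pos: [0.6027, -0.08, 0.0268]
eef_rot: [0.714, 0.7, 0.001, -0.0]
ft_force: [0.5, -0.3, -0.6]
width: 0.0125
grip_force: 50.0
```

```bash
python3 look.py w6.png rod_nose rack_entry; python3 meas.py w6 270 0 360 250
python3 - <<'E'
from h import *
s=r.read_state();print(s['width'],s['torque'])
E
python3 -c "
import cv2
a=cv2.imread('pics/w6.png');cv2.imwrite('pics/w6c.png',a[0:260,180:460])"
```

```text
15.3833 [ 0.60266496 -0.08003871  0.02681949] [ 7.13774356e-01  7.00375526e-01  5.05585709e-04 -1.85601386e-04] 0.012492033732948417 [ 0.5 -0.3 -0.6]
rack_entry 0.94 [0.603 0.021 0.043] [307.  24.]
0.012280470994502067 [-0.12854806  0.06720858  0.02347176]
```

View pics/w6c.png

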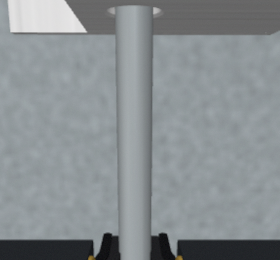

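The nose has entered the entry hole centred: hole centre at crop u≈134, rod at 135, with no force. I'll slide on.

arm_command(
  xyz=[
    [0,0.008,0],
    [0,0.016,0],
    [0,0.024,0],
    [0.001,0.032,0],
    [0.001,0.04,0],
    [0.001,0.044,0],
    [0.001,0.044,0],
  ],
  rot=[
    [0,0,0],
    [0,0,0],
    [0,0,0],
    [0,0,0],
    [0,0,0],
    [0,0,0],
    [0,0,0],
  ],
)

```text
time: 16.12
ee_pos: [0.6034, -0.0364, 0.0265]
eef_rot: [0.714, 0.7, 0.0, -0.0]
ft_force: [0.0, -0.1, -0.8]
width: 0.0129
grip_force: 50.0
```

arm_command(
  xyz=[
    [0,0.008,0],
    [0,0.016,0],
    [0.001,0.024,0],
    [0.001,0.032,0],
    [0.001,0.04,0],
    [0.001,0.042,0],
    [0.001,0.042,0],
  ],
  rot=[
    [0,0,0],
    [0,0,0],
    [0,0,0],
    [0,0,0],
    [0,0,0],
    [0,0,0],
    [0,0,0],
  ],
)

```text
time: 16.7
ee_pos: [0.6043, 0.0049, 0.0265]
eef_rot: [0.714, 0.7, 0.0, -0.0]
ft_force: [0.2, 0.2, -0.6]
width: 0.0122
grip_force: 50.0
```

arm_command(
  xyz=[
    [0,0,-0.001],
    [0,0,-0.002],
    [0,0,-0.002],
    [0,0,-0.002],
    [0,0,-0.002],
    [0,0,-0.002],
    [0,0,-0.002],
    [0,0,-0.002],
  ],
  rot=[
    [0,0,0],
    [0,0,0],
    [0,0,0],
    [0,0,0],
    [0,0,0],
    [0,0,0],
    [0,0,0],
    [0,0,0],
  ],
  grip=0.6,
)

```text
time: 17.37
ee_pos: [0.6043, 0.0037, 0.0246]
eef_rot: [0.715, 0.7, 0.0, 0.0]
ft_force: [0.3, -0.6, -0.7]
width: 0.0507
grip_force: 0.0
```

```bash
python3 look.py w7.png rod rack_entry;python3 - <<'E'
from h import *
m=r.camera_model('side');snap('side','s7.png')
for d in r.spot_point('rod','side')[:2]: print('side',d['conf'],w(m['T'],d['at']).round(3))
E
```

```text
17.3667 [0.60432307 0.00367105 0.02461723] [7.14532299e-01 6.99602450e-01 7.45675406e-05 3.02363704e-05] 0.05066150365069057 [ 0.3 -0.6 -0.7]
rod 0.74 [ 0.606 -0.038  0.043] [318. 349.]
rack_entry 0.93 [0.606 0.02  0.042] [316. 235.]
side 0.52 [ 0.6   -0.031  0.043]
side 0.22 [0.607 0.134 0.043]
```

arm_command(
  xyz=[
    [0,-0.015,-0.001],
    [0,-0.03,-0.001],
    [-0.001,-0.045,-0.001],
    [-0.001,-0.053,-0.001],
    [-0.001,-0.053,-0.001],
  ],
  rot=[
    [0,0,0],
    [0,0,0],
    [0,0,0],
    [0,0,0],
    [0,0,0],
  ],
)

```text
time: 18.03
ee_pos: [0.6031, -0.0517, 0.0237]
eef_rot: [0.716, 0.699, -0.0, 0.0]
ft_force: [0.6, 0.4, 0.8]
width: 0.0522
grip_force: 0.0
```

arm_command(
  xyz=[
    [0,0,0],
    [0,0,0],
    [0,0,0],
    [0,0,0],
    [0,0,0],
    [0,0,0],
    [0,0,0],
  ],
  rot=[
    [0,0,0],
    [0,0,0],
    [0,0,0],
    [0,0,0],
    [0,0,0],
    [0,0,0],
    [0,0,0],
  ],
  grip=0,
  squeeze=25,
)

```text
time: 18.62
ee_pos: [0.6033, -0.0489, 0.0236]
eef_rot: [0.714, 0.7, 0.0, -0.0]
ft_force: [0.3, 0.8, -0.5]
width: 0.0254
grip_force: 25.0
```

arm_command(
  xyz=[
    [0,0,0.002],
    [0,0.008,0.002],
    [0,0.016,0.002],
    [0.001,0.024,0.002],
    [0.001,0.032,0.002],
    [0.001,0.04,0.002],
    [0.001,0.046,0.002],
    [0.001,0.05,0.002],
    [0.001,0.05,0.002],
  ],
  rot=[
    [0,0,0],
    [0,0,0],
    [0,0,0],
    [0,0,0],
    [0,0,0],
    [0,0,0],
    [0,0,0],
    [0,0,0],
    [0,0,0],
  ],
)

```text
time: 19.37
ee_pos: [0.6043, 0.0021, 0.0255]
eef_rot: [0.714, 0.7, 0.0, -0.0]
ft_force: [-0.3, -0.1, -1.2]
width: 0.0253
grip_force: 25.0
```

arm_command(
  xyz=[
    [0,0.002,0],
    [0,0.004,0],
    [0,0.006,0],
    [0,0.006,0],
  ],
  rot=[
    [0,0,0],
    [0,0,0],
    [0,0,0],
    [0,0,0],
  ],
)

```text
time: 19.7
ee_pos: [0.6043, 0.007, 0.0256]
eef_rot: [0.714, 0.7, 0.0, -0.0]
ft_force: [0.3, 0.1, -1.1]
width: 0.0254
grip_force: 25.0
```

arm_command(
  xyz=[
    [0,0.001,0],
    [0,0.002,0],
    [0,0.003,0],
    [0,0.003,0],
    [0,0.003,0],
  ],
  rot=[
    [0,0,0],
    [0,0,0],
    [0,0,0],
    [0,0,0],
    [0,0,0],
  ],
)

```text
time: 20.12
ee_pos: [0.6042, 0.0075, 0.0256]
eef_rot: [0.715, 0.699, -0.001, 0.001]
ft_force: [0.0, -5.4, -2.0]
width: 0.0253
grip_force: 25.0
```

arm_command(
  xyz=[
    [0,0.001,0],
    [0,0.002,0],
    [0,0.002,0],
  ],
  rot=[
    [0,0,0],
    [0,0,0],
    [0,0,0],
  ],
)

```text
time: 20.37
ee_pos: [0.6042, 0.0076, 0.0255]
eef_rot: [0.716, 0.699, -0.001, 0.002]
ft_force: [1.1, -10.9, -1.4]
width: 0.0252
grip_force: 25.0
```

arm_command(
  xyz=[
    [0,0,-0.002],
    [0,0,-0.002],
    [0,0,-0.002],
    [0,0,-0.002],
    [0,0,-0.002],
    [0,0,-0.002],
    [0,0,-0.002],
  ],
  rot=[
    [0,0,0],
    [0,0,0],
    [0,0,0],
    [0,0,0],
    [0,0,0],
    [0,0,0],
    [0,0,0],
  ],
  grip=0.6,
)

```text
time: 20.95
ee_pos: [0.6044, 0.0121, 0.0237]
eef_rot: [0.714, 0.7, 0.0, 0.0]
ft_force: [-0.1, -0.0, 0.5]
width: 0.0511
grip_force: 0.0
```

arm_command(
  xyz=[
    [0,-0.005,0.02],
    [0,-0.005,0.06],
    [0,-0.005,0.1],
    [0,-0.04,0.14],
    [0,-0.06,0.18],
    [0,-0.06,0.2],
    [0,-0.06,0.2],
  ],
  rot=[
    [0,0,0],
    [0,0,0],
    [0,0,0],
    [0,0,0],
    [0,0,0],
    [0,0,0],
    [0,0,0],
  ],
)

```text
time: 21.53
ee_pos: [0.6069, -0.0517, 0.2311]
eef_rot: [0.716, 0.698, 0.004, 0.004]
ft_force: [0.7, -0.6, 0.7]
width: 0.052
grip_force: 0.0
```

```bash
python3 look.py w8.png rod rod_nose rack_entry
python3 - <<'E'
from h import *
m=r.camera_model('side');b=snap('side','s8.png')
for l in('rod','rod_nose','radio','detector','bin'):
    for d in r.spot_point(l,'side')[:1]: print('side',l,d['conf'],w(m['T'],d['at']).round(3))
a=cv2.imread('pics/w8.png')[0:260,180:460]; c=b[140:270,230:430,::-1]
a=cv2.resize(a,(480,446)); c=cv2.resize(c,(320,208))
o=np.zeros((446,800,3),np.uint8);o[:,:480]=a;o[:208,480:]=c;cv2.imwrite('pics/fin.png',o)
E
```

```text
21.5333 [ 0.60686791 -0.05165139  0.23105391] [0.7158697  0.69821433 0.0036977  0.00369468] 0.052044070395249574 [ 0.7 -0.6  0.7]
rod 0.85 [0.606 0.019 0.044] [309. 102.]
rod 0.42 [0.604 0.02  0.041] [307. 102.]
rack_entry 0.96 [0.608 0.021 0.043] [310. 101.]
side rod 0.62 [0.601 0.026 0.041]
side radio 0.6 [0.652 0.41  0.002]
side detector 0.57 [ 0.78  -0.153  0.001]
side bin 0.81 [0.651 0.409 0.002]
```

View pics/fin.png

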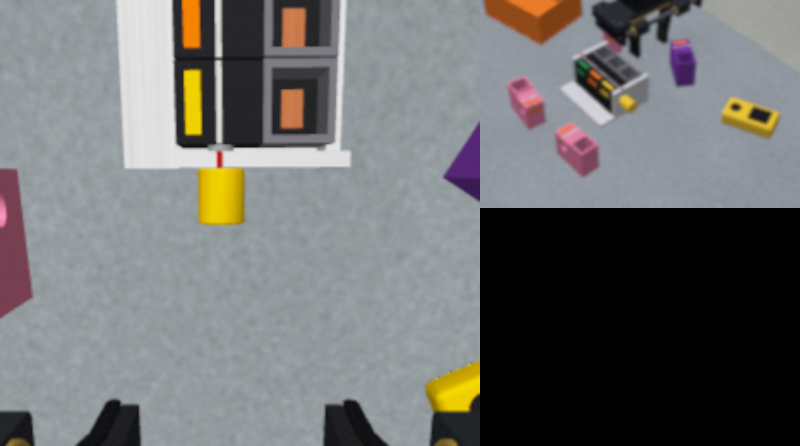

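The knob sits against the end plate at crop (221,168), the white line is still over the hole, and the bystanders haven't moved. Handing in.

```bash
python3 -c "
from bench import r
print(r.close_job())"
```

```text
the job is handed in; nothing more can be done
None
```

The three modules are back against the rear stop, the rod is through both end plates and all the modules with its knob against the entry plate, the gripper has let go, and the job was handed in at about 22 s of the 72 s allowed.

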